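Refill the nut magazine of the bench feeder

ROBOT

A 6-joint arm with a two-finger parallel gripper is mounted at the origin on a cart in front of the work surface, level with it; the furniture and walls round the work are solid. World frame = base frame: x ahead of the robot, y to its left, z up, the work surface at z = 0. Lengths are in m, angles in rad, forces in N, time in s.
With the tool pointing down it reaches from about 0.3 to 1 m from the base axis. Payload 5.1 kg.
Tool frame: the origin (TCP) lies between the finger pads; the fingertips stand 14 mm ahead of it and the grasp point (between the pads) lies 5 mm behind it (bot.tcp_to_tips is the distance from the TCP to the fingertips, in m); z points along the fingers, y is the line along which they close (so a half turn about z gives the same grasp; the last joint's range is limited). The gripper opens to 95 mm and grips with 3 to 60 N. Pads are 20 mm wide; open, the fingers measure 119 mm over their backs; the gripper's body (75 mm by 180 mm) begins 59 mm behind the grasp point.
Start: joints at [-1.257, 0.124, 1.65, -0, 1.367, -0.083], TCP at [0.251, -0.599, 0.229] pointing down, gripper open.
Joint ranges: [-2.61, 2.61], [-1.02, 2.33], [0.03, 2.71], [-1.35, 4.49], [0.32, 2.68], [-2.91, 2.91]. Speed limits (rad/s): [2.57, 2.57, 3.14, 3.14, 3.14, 3.14].

INTERFACE

Orientations are given as a 3x3 rotation matrix whose columns are the frame's x, y, z axes.
In Python, from cell import sensors, viewer, job, bot gives the robot as it stands.
- The arm moves only by the tool jog_arm, never from a script. Its argument "commands" is a list of rows, each a list of 7 numbers: the turn, a rotation vector about the world's x, y, z in rad, then the shift along the world's x, y, z in mm, then the finger opening in mm, from 0 to 95.1. A call has 1 to 10 rows; each row shifts and turns the commanded pose from where the row before left it; what a row does not reach is not made up. A row lasts 1/12 s, in which the tool goes at most 41.7 mm and 7.16 degrees, less where a joint would pass 70% of its speed; a pose out of reach is approached as far as the arm can. A call with a gripper value outside its range is refused whole. The fingers move at their own pace and stop on an object; "newtons" is the grip in N (left out, the last holds). Time passes only in rows, so rows that do not move let the fingers close. It gives the time, the measured TCP pose, the force, the opening and the grip force at its end, in the units of the state.
- sensors.get_obs(): the state, without advancing time (a new reading comes with each control period).
- viewer.snapshot(name): name is "side" or "top" or "wrist"; returns (picture, depth): 400x640x3 uint8, red, green, blue; 400x640 float32, m along the optical axis (not along the pixel's ray), 0 where there is no reading.
- viewer.get_calibration(name): a dict with "mtx" (3x3 intrinsics, pixels), "k1" (the pictures are not rectified: a ray, as slopes to the right and down, at radius r is drawn at 1 + k1 r^2 times it, then the intrinsics apply), "xyz" and "attitude" of the camera in the world; the wrist camera has in their place "hand_eye" (4x4, takes a point from camera to tool coordinates, whose origin is the TCP and whose axes are the flange's). Camera axes: x right, y up, looking along -z (the intrinsics and any distortion apply to the point x, -y, -z); pixel columns grow to the right and rows downward; lengths in m; the calibration is good to about 2 mm. A picture is of the moment at which its call begins: read the wrist's pose just before it. get_calibration takes no time and is no camera call.
- job.finish_job(): hands the job in; it is judged then, once.
The state is a dict: "time_s": time; "q": joint angles; "qd": joint speeds; "joint_efforts": joint torques, N m; "position": TCP position; "tcp_rot": TCP orientation; "wrist_force": force on the tool from outside, world axes, zero at the start; "wrist_torque": the same for the moment, N m; "width": finger opening in m; "finger_force": force on a finger pad.
Only numpy, scipy, OpenCV 4.12 (cv2) and the standard library are available. Lean on these libraries where they do the work, as an engineer would, in place of code of your own. Each camera call takes 0.05 s, during which the arm holds its last target. There are 200 camera calls.

TASK

Refill the nut feeder behind the vice: pull its sprung follower back by the knob until the catch holds it, lay the three loose large nuts (30 mm across the flats) flat in the track, in line behind the nut that is still there, then press the catch so that the follower closes up and pushes the whole row, flat against flat, up to the nose. Leave the smaller nut and the other things on the bench where they are.

Things in the scene. Friction and masses are not known exactly. Their poses are not given: they have to be found in the camera images.
- feeder: Nut feeder, screwed to the bench: flat aluminium base 366 x 68 x 6 mm (x = -209 to +157 mm) with a straight track along it. Origin on the bench top, on the track's centre line; x = feed direction (towards the nose), z up. Nothing of it is higher than 64 mm. The catch sits at its tail.
- track (a point): Middle of the open track while the follower is on its catch (feeder x = +20 mm), on the floor, 8 mm above the bench; axes as the feeder's. Open 75 mm to +x (to the first nut's flat) and 70 mm to -x (to the follower's face). Guide rails: inner faces at y = -18.5 and +18.5 mm, tops 7 mm above the floor, the top 4 mm bevelled 3 mm back. A large nut lies with two flats across the track, its corners 1.5 mm off the rails; 9 mm of it stand clear.
- nose (a point): Foot of the nose's stop face at the end of the track floor (feeder x = +125 mm, 8 mm above the bench); axes as the feeder's. The nose block is 29 mm high; a keeper plate (underside 26 mm above the bench) reaches 14 mm back over the front of the first nut. A small air cylinder sticks out 83 mm to +y from the nose, 35 mm high.
- follower (a joint): Travel of the sprung follower away from the nose, m: the distance from the nose stop face to the follower's pushing face. 0.030 at the start (one nut), 0.120 with four nuts in a tight row, flat against flat. Its catch pin passes the catch and is held at 0.175 when let go; hard stop at 0.187. A spring pulls it to the nose with 4 to 5 N, damped (25 N per m/s); riding over the catch adds about 4 N.
- knob (a point): Middle of the follower's black upright round knob, 22 mm in diameter, on the track's centre line 15 mm behind the pushing face; the knob goes from 33 to 64 mm above the bench, this point is 48 mm above it. Moves with the follower. Below the knob the follower is 26 mm high and 34 mm wide.
- catch (a joint): Rocking catch behind the track, rad: 0 at rest (holding), 0.30 fully pressed; the follower is let go at about 0.2. Sprung back to 0.
- catch_tab (a point): Middle of the top of the catch's thumb tab, a ribbed steel plate 30 mm along the track and 26 mm across, at x = -189 mm in the feeder's frame, top 30 mm above the bench. Press it straight down 7 to 9 mm (about 3 N) to let the follower go.
- nut_first: Large steel hex nut, the same as the three loose ones, already in the track against the nose, partly under the keeper. It stays there.
- vice_rear (a point): Top of the rear edge of the fixed bench vice, 116 mm above the bench. The vice lies from here towards the robot: 52 mm to either side in its rear 100 mm (foot lugs 20 mm high, 96 mm to either side), then, from 170 to 270 mm, jaws 152 mm wide and 180 mm high. Axes as the world's.
- nut_a: Loose large steel hex nut (M20), lying flat: 30 mm across the flats, 34.2 mm over the corners, 16 mm high, about 65 g. Origin in the centre of its underside; z up, two flats face +x and -x, corners point to +y and -y.
- nut_b: Loose large steel hex nut (M20), lying flat: 30 mm across the flats, 34.2 mm over the corners, 16 mm high, about 65 g. Origin in the centre of its underside; z up, two flats face +x and -x, corners point to +y and -y.
- nut_c: Loose large steel hex nut (M20), lying flat: 30 mm across the flats, 34.2 mm over the corners, 16 mm high, about 65 g. Origin in the centre of its underside; z up, two flats face +x and -x, corners point to +y and -y.
- nut_small: Smaller steel hex nut that does not belong in the feeder, lying flat: 24 mm across the flats, 27.7 mm over the corners, 13 mm high. Origin in the centre of its underside. Leave it.
- spray_can: Standing aerosol can, 67 mm in diameter, 231 mm high. Origin in the centre of its underside. Leave it.
- tube_offcut: Piece of round steel tube standing on end, 34 mm in diameter, 75 mm high. Origin in the centre of its underside. Leave it.
- bolt: Hex-head bolt lying down, 71 mm long along its y axis (head, 27 mm wide and 24 mm high, at +y; shank 16 mm thick). Origin under its middle. Leave it.
- marker: Paint marker lying down, 133 mm long along its y axis, 18 mm thick. Origin under its middle. Leave it.
- soapstone: Pale stick of soapstone lying flat, 75 mm long along its y axis, 12 mm wide, 8 mm high. Origin under its middle. Leave it.
- tape_roll: Roll of electrical tape lying flat, 58 mm in diameter, 19 mm high. Origin in the centre of its underside. Leave it.
Mind the look-alikes: they are no part of the job. What is shaped like the nut_b but brown or turquoise is not meant.

How it is judged:
On the way, in this order (a step that is already met when the one before it is completed fails the run):
1. the follower is drawn back and held by its catch, with the fingers off the feeder (value of joint follower above 0.168 m and contact force between the fingers and feeder below 0.1 N), for 0.3 s.
2. with the follower still held back, all three large nuts lie in the track, about flat, between the first nut and the follower, let go (value of joint follower above 0.168 m and y of nut_a in the frame of feeder between -0.006 and 0.006 m and z of nut_a in the frame of feeder between 0.005 and 0.014 m and angle between each of nut_a, nut_b, nut_c's own z axis and vertical below 0.25 rad and x of nut_a in the frame of feeder between -0.045 and 0.085 m and contact force between the fingers and nut_a below 0.1 N and y of nut_b in the frame of feeder between -0.006 and 0.006 m and z of nut_b in the frame of feeder between 0.005 and 0.014 m and x of nut_b in the frame of feeder between -0.045 and 0.085 m and contact force between the fingers and nut_b below 0.1 N and y of nut_c in the frame of feeder between -0.006 and 0.006 m and z of nut_c in the frame of feeder between 0.005 and 0.014 m and x of nut_c in the frame of feeder between -0.045 and 0.085 m and contact force between the fingers and nut_c below 0.1 N), for 0.2 s.
At the end, for the whole second after the job is handed in: The follower has closed on the row (its travel 112 to 126 mm) and the catch is back at rest; the first nut is against the nose (within about 5 mm) and the three large nuts are behind it, all at rest, flat on the track floor (within 3 mm in height and 0.1 rad) and on its centre line within 4 mm (value of joint follower between 0.112 and 0.126 m and value of joint catch below 0.05 rad and x of nut_a in the frame of feeder between -0.01 and 0.085 m and y of nut_a in the frame of feeder between -0.004 and 0.004 m and z of nut_a in the frame of feeder between 0.005 and 0.011 m and angle between each of nut_a, nut_b, nut_c, nut_first's own z axis and vertical below 0.1 rad and linear speed of each of nut_a, nut_b, nut_c, nut_first below 0.01 m/s and x of nut_b in the frame of feeder between -0.01 and 0.085 m and y of nut_b in the frame of feeder between -0.004 and 0.004 m and z of nut_b in the frame of feeder between 0.005 and 0.011 m and x of nut_c in the frame of feeder between -0.01 and 0.085 m and y of nut_c in the frame of feeder between -0.004 and 0.004 m and z of nut_c in the frame of feeder between 0.005 and 0.011 m and x of nut_first in the frame of feeder between 0.104 and 0.116 m and y of nut_first in the frame of feeder between -0.004 and 0.004 m and z of nut_first in the frame of feeder between 0.005 and 0.011 m); the robot touches nothing.
It fails at once if the smaller nut is moved more than 30 mm (distance of nut_small from where it was at the start of the episode above 0.03 m).
It fails at once if the spray can, tube offcut, bolt, paint marker, soapstone or roll of tape is moved more than 30 mm (distance of any of spray_can, tube_offcut, bolt, marker, tape_roll, soapstone from where it was at the start of the episode above 0.03 m).
It also fails if it takes over 72 s, if anything falls off the work surface, if the arm or the gripper's body presses on something with over 40 N, if the wrist force passes 120 N, or if a joint passes its speed limit or range.

## Working session

There is one attempt and no reset: what is moved stays moved. The work goes in short steps, Python scripts to look and compute and a tool call to move; the robot and the scene stay as the last step left them, time stands still between calls to the robot, and variables do not carry over. Pictures are saved under pics/ and viewed, at most 10 in all, crops included, and the job is handed in when it is done.

Besides the shell and the picture viewer there is one more tool, called after "Request:" by a JSON object that holds its "op" and its "data", one argument or row to a line. jog_arm: Moves the arm, as the interface text tells. Its arguments: {"type":"object","properties":{"commands":{"type":"array"},"newtons":{"type":"number"}},"required":["commands"]}

```bash
mkdir -p pics; ls
cat > h.py <<'E'
import numpy as np, cv2
from cell import sensors, viewer, job, bot
def snap(n,name=None):
    o=sensors.get_obs(); p,d=viewer.snapshot(n)
    c=viewer.get_calibration(n)
    if 'hand_eye' in c:
        T=np.eye(4);T[:3,:3]=o['tcp_rot'];T[:3,3]=o['position'];T=T@np.array(c['hand_eye'])
    else:
        T=np.eye(4);A=np.array(c['attitude'])
        T[:3,:3]=A;T[:3,3]=c['xyz']
    if name: cv2.imwrite(f'pics/{name}.png',p[:,:,::-1]); np.savez(f'pics/{name}.npz',p=p,d=d,T=T,K=np.array(c['mtx']),k1=c['k1'])
    return dict(p=p,d=d,T=T,K=np.array(c['mtx']),k1=c['k1'])
def load(name): return dict(np.load(f'pics/{name}.npz'))
def rays(s,uv):
    uv=np.atleast_2d(np.float64(uv)); K=s['K']
    q=np.c_[(uv[:,0]-K[0,2])/K[0,0],(uv[:,1]-K[1,2])/K[1,1]]
    x=q.copy()
    for _ in range(20): x=q/(1+float(s['k1'])*(x**2).sum(1,keepdims=True))
    return np.c_[x[:,0],-x[:,1],-np.ones(len(x))]@s['T'][:3,:3].T
def plane(s,uv,z):
    r=rays(s,uv);o=s['T'][:3,3]; return o+r*((z-o[2])/r[:,2])[:,None]
def pts(s,uv):
    uv=np.atleast_2d(uv); d=s['d'][uv[:,1].astype(int),uv[:,0].astype(int)]
    return s['T'][:3,3]+rays(s,uv)*d[:,None]
def proj(s,P):
    P=np.atleast_2d(P); c=(P-s['T'][:3,3])@s['T'][:3,:3]
    x=np.c_[c[:,0],-c[:,1]]/-c[:,2:]; x=x*(1+float(s['k1'])*(x**2).sum(1,keepdims=True))
    return np.c_[x[:,0]*s['K'][0,0]+s['K'][0,2],x[:,1]*s['K'][1,1]+s['K'][1,2]]
def two(s1,u1,s2,u2):
    a,b=s1['T'][:3,3],s2['T'][:3,3];r=rays(s1,u1)[0];q=rays(s2,u2)[0]
    t=np.linalg.lstsq(np.c_[r,-q],b-a,rcond=None)[0]
    p,w=a+t[0]*r,b+t[1]*q; return (p+w)/2,np.linalg.norm(p-w)
E
python3 - <<'E'
from h import *
for n in ('top','side'):
    s=snap(n,n+'0'); print(n,viewer.get_calibration(n))
print(viewer.get_calibration('wrist'),sensors.get_obs()['time_s'],sensors.get_obs()['tcp_rot'])
E
```

```text
pics
top {'mtx': array([[364.23955024,   0.        , 317.34677121],
       [  0.        , 364.23955024, 193.7801158 ],
       [  0.        ,   0.        ,   1.        ]]), 'k1': -0.028393810728867496, 'xyz': array([ 0.31372044, -0.06786446,  1.17824216]), 'attitude': array([[ 0.001476  ,  0.9849537 , -0.1728121 ],
       [-0.99984847, -0.00154386, -0.01733909],
       [-0.017345  ,  0.17281151,  0.98480218]])}
side {'mtx': array([[407.67130636,   0.        , 312.9183412 ],
       [  0.        , 407.67130636, 201.74951628],
       [  0.        ,   0.        ,   1.        ]]), 'k1': -0.05507773988952115, 'xyz': array([ 0.38483694, -1.06525804,  0.64259396]), 'attitude': array([[ 0.99346533,  0.03688254, -0.10801069],
       [-0.11292615,  0.45496926, -0.88331798],
       [ 0.01656253,  0.88974303,  0.45616119]])}
{'mtx': array([[337.19811209,   0.        , 318.52387911],
       [  0.        , 337.19811209, 192.84153075],
       [  0.        ,   0.        ,   1.        ]]), 'k1': -0.03882760771866635, 'hand_eye': array([[ 5.15568842e-04,  9.70085554e-01,  2.42762747e-01,
         6.69630771e-02],
       [ 9.99999861e-01, -4.74103658e-04, -2.29226522e-04,
        -7.53699490e-05],
       [-1.07274631e-04,  2.42762831e-01, -9.70085664e-01,
        -1.55863328e-01],
       [ 0.00000000e+00,  0.00000000e+00,  0.00000000e+00,
         1.00000000e+00]])} 0.1 [[ 9.22298670e-01  3.86477430e-01 -5.99557623e-04]
 [ 3.86477876e-01 -9.22297018e-01  1.75003900e-03]
 [ 1.23380368e-04 -1.84577440e-03 -9.99998289e-01]]
```

View pics/top0.png

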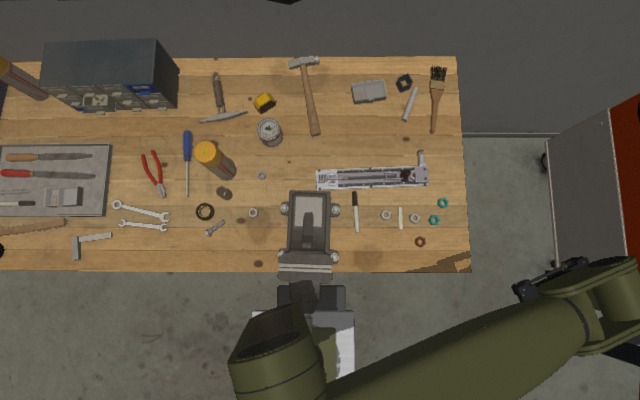

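View pics/side0.png

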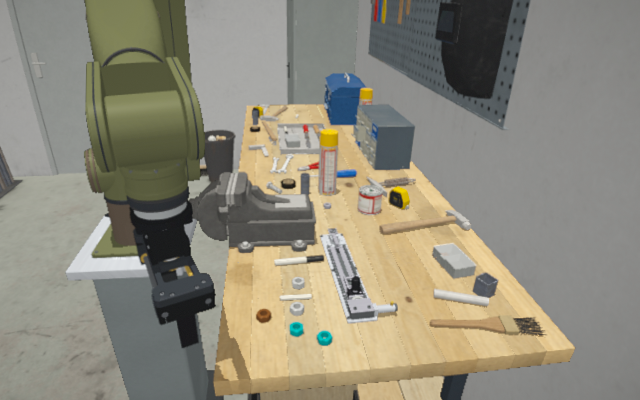

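Run:
```python
from h import *
s=load('top0');t=s['p'][:,:,::-1]
a=cv2.resize(t[160:235,300:460],None,fx=5,fy=5,interpolation=cv2.INTER_CUBIC)
b=cv2.resize(t[165:225,240:275],None,fx=5,fy=3.5*0+5,interpolation=cv2.INTER_CUBIC)
im=np.zeros((600,800,3),np.uint8);im[:375]=a;b=b[:225];im[375:375+225,:175]=b[:225]
d=load('side0')['p'][:,:,::-1]
c=cv2.resize(d[225:325,270:400],None,fx=2.2,fy=2.2,interpolation=cv2.INTER_CUBIC);im[375:375+220,200:200+c.shape[1]]=c
e=cv2.resize(d[180:220,300:360],None,fx=4,fy=4,interpolation=cv2.INTER_CUBIC);im[375:375+160,520:520+240]=e
cv2.imwrite('pics/crop1.png',im)
for uv in [(386,214),(415,218),(253,212),(262,176),(442,203),(434,219),(420,241),(317,179),(427,177),(310,193)]:
    print(uv,plane(s,[uv],.012)[0].round(3),pts(s,[uv])[0].round(3))
```

```text
(386, 214) [ 0.452 -0.268  0.012] [ 0.453 -0.269  0.004]
(415, 218) [ 0.439 -0.361  0.012] [ 0.44  -0.364 -0.001]
(253, 212) [0.459 0.161 0.012] [0.46  0.163 0.002]
(262, 176) [0.578 0.135 0.012] [0.581 0.137 0.001]
(442, 203) [ 0.488 -0.45   0.012] [ 0.489 -0.452  0.005]
(434, 219) [ 0.436 -0.421  0.012] [ 0.437 -0.426 -0.003]
(420, 241) [ 0.366 -0.373  0.012] [ 0.366 -0.377 -0.001]
(317, 179) [ 0.568 -0.046  0.012] [ 0.57  -0.046  0.002]
(427, 177) [ 0.574 -0.406  0.012] [ 0.57  -0.401  0.03 ]
(310, 193) [ 0.521 -0.023  0.012] [ 0.504 -0.027  0.108]
```

View pics/crop1.png

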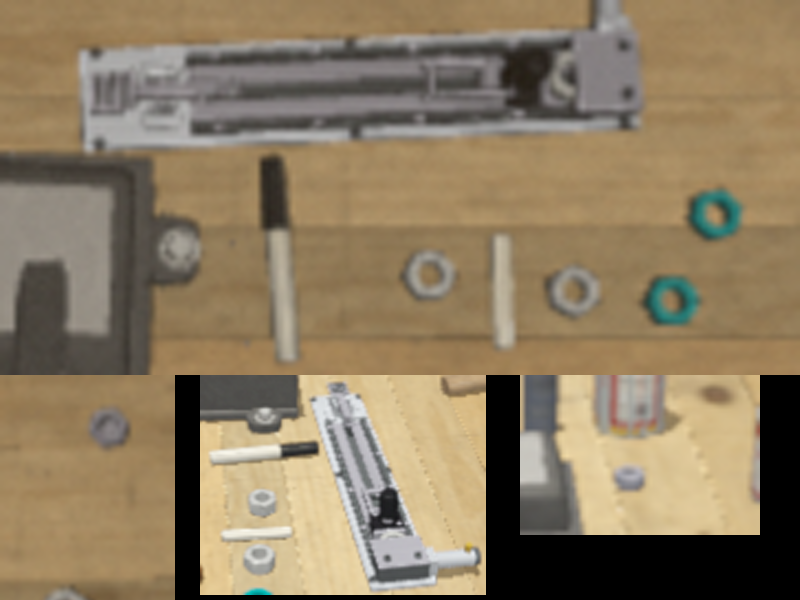

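Steel hex candidates in the top view are (386,214), (415,218), (253,212) and (262,176). The first three are large and the last is visibly smaller, so it is nut_small. The turquoise nuts at (442,203) and (434,219) and the brown one at (420,241) are look-alikes. The feeder's nose is at the right (−y) and its tail is behind the vice. Next I move the wrist camera above it.

Request:
{"op": "jog_arm", "data": {
  "commands": [
    [0,0,-0.04,25,27,0,95],
    [0,0,-0.04,25,27,0,95],
    [0,0,-0.04,25,27,0,95],
    [0,0,-0.04,25,27,0,95],
    [0,0,-0.04,25,27,0,95],
    [0,0,-0.04,25,27,0,95],
    [0,0,-0.04,25,27,0,95],
    [0,0,-0.04,25,27,0,95],
    [0,0,-0.04,25,27,0,95],
    [0,0,-0.04,25,27,0,95]
  ]
}}

```text
time_s: 0.93
position: [0.5019, -0.3278, 0.2281]
tcp_rot: [[1.0, -0.005, -0.001], [-0.005, -1.0, 0.0], [-0.001, -0.0, -1.0]]
wrist_force: [0.8, -1.3, 0.3]
width: 0.0949
finger_force: 0.0
```

Run:
```python
from h import *
s=snap('wrist','w1'); print(s['T'].round(3), {k:np.round(v,3) for k,v in sensors.get_obs().items()})
```

```text
[[-0.005  0.97   0.243  0.569]
 [-1.    -0.004 -0.001 -0.328]
 [-0.    -0.243  0.97   0.384]
 [ 0.     0.     0.     1.   ]] {'time_s': np.float64(0.983), 'q': array([-0.66 ,  0.015,  1.766,  0.005,  1.361,  0.911]), 'qd': array([-0.071, -0.008,  0.011, -0.052,  0.01 , -0.221]), 'joint_efforts': array([-5.9560e+00, -3.6419e+01, -3.5524e+01, -9.9900e-01,  9.0000e-03,
        4.2200e-01]), 'position': array([ 0.506, -0.323,  0.228]), 'tcp_rot': array([[ 1.   , -0.002,  0.002],
       [-0.002, -1.   ,  0.004],
       [ 0.002, -0.004, -1.   ]]), 'wrist_force': array([ 1.895,  2.719, -0.238]), 'wrist_torque': array([ 0.164, -0.022,  0.025]), 'finger_force': np.float64(0.0), 'width': np.float64(0.095)}
```

View pics/w1.png

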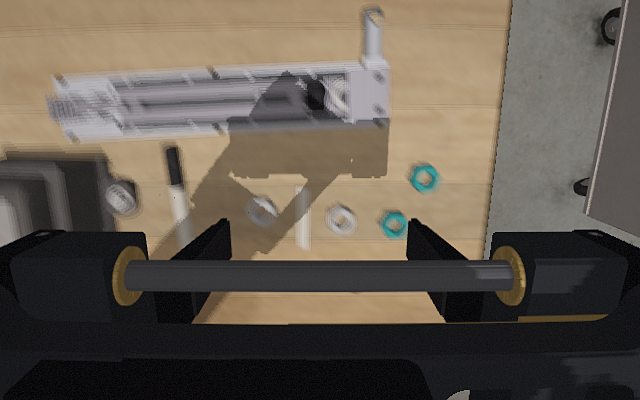

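The view shows the feeder nose at about (365,95), the knob at (317,95), and large nuts at (262,208) and (340,218). The frame is motion-blurred, so I'll take settled shots from two places.

Request:
{"op": "jog_arm", "data": {
  "commands": [
    [0,0,0,0,0,0,95],
    [0,0,0,0,0,0,95]
  ]
}}

```text
time_s: 1.15
position: [0.5011, -0.329, 0.2281]
tcp_rot: [[1.0, -0.001, -0.001], [-0.001, -1.0, 0.0], [-0.001, -0.0, -1.0]]
wrist_force: [0.3, 0.3, -0.4]
width: 0.095
finger_force: 0.0
```

Run:
```python
from h import *
s=snap('wrist','w2'); print(sensors.get_obs()['position'],np.abs(sensors.get_obs()['qd']).max())
```

```text
[ 0.50067624 -0.32974646  0.22819442] 0.023069491622427916
```

Request:
{"op": "jog_arm", "data": {
  "commands": [
    [0,0,0,20,36,0,95],
    [0,0,0,20,36,0,95],
    [0,0,0,20,36,0,95],
    [0,0,0,0,0,0,95],
    [0,0,0,0,0,0,95],
    [0,0,0,0,0,0,95]
  ]
}}

```text
time_s: 1.7
position: [0.5605, -0.2228, 0.2285]
tcp_rot: [[1.0, -0.004, -0.001], [-0.004, -1.0, -0.0], [-0.001, 0.0, -1.0]]
wrist_force: [-0.8, -0.7, 0.3]
width: 0.0947
finger_force: 0.0
```

Run:
```python
from h import *
s=snap('wrist','w3'); print(sensors.get_obs()['position'],np.abs(sensors.get_obs()['qd']).max())
a=load('w2')['p'][:260,40:440];b=s['p'][:260,40:440]
cv2.imwrite('pics/c2.png',cv2.resize(np.vstack([a,b])[:,:,::-1],(460*1,598)) if 0 else np.vstack([cv2.resize(x[:,:,::-1],(460,300)) for x in(a,b)]))
im=np.vstack([cv2.resize(x[30:180,:][:,:,::-1],(800,300),interpolation=cv2.INTER_CUBIC) for x in (load('w2')['p'][:,20:420],s['p'][:,80:480])])
cv2.imwrite('pics/c2.png',im)
```

```text
[ 0.56035166 -0.22315022  0.22854246] 0.009671342612124035
```

View pics/c2.png

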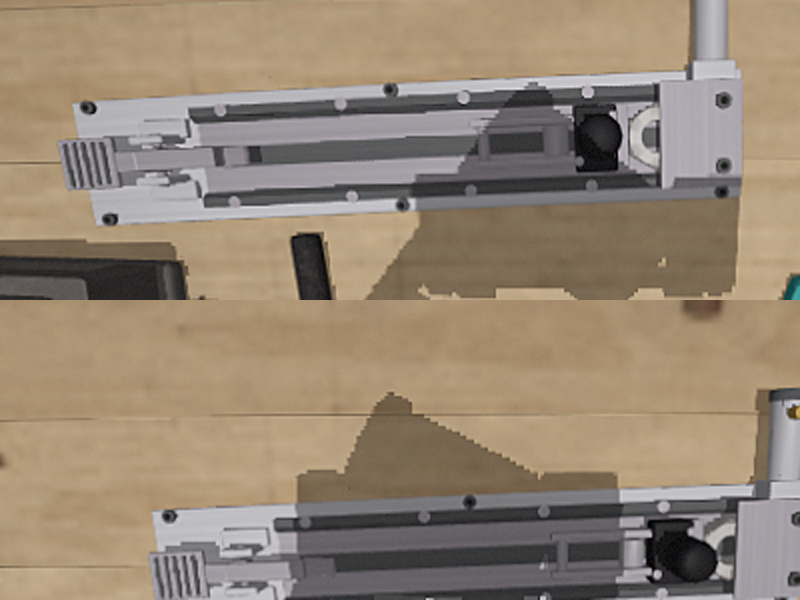

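Run:
```python
from h import *
a,b=load('w2'),load('w3'); r=lambda x:np.round(np.array(x)*1000,1)
A=lambda u,v:(20+u/2,30+v/2); B=lambda u,v:(80+u/2,30+(v-300)/2)
print('screwTL',[r(x) for x in two(a,A(88,107),b,B(169,517))])
print('screwM',[r(x) for x in two(a,A(390,90),b,B(470,502))])
print('tab corner TL', [r(x) for x in two(a,A(58,143),b,B(149,554))])
print('tab corner BR', [r(x) for x in two(a,A(116,185),b,B(207,596))])
tl,bl=r(plane(a,A(73,103),.006)[0]),r(plane(a,A(95,226),.006)[0]);br=r(plane(a,A(739,206),.006)[0])
sM=[r(plane(a,A(390,90),.006)[0]),r(plane(a,A(402,205),.006)[0])]
print('corners',tl,bl,br,'screws mid',sM)
# screws centre line
sT=[r(plane(a,A(88,107),.006)[0]),r(plane(a,A(110,219),.006)[0])]
m0=(sT[0]+sT[1])/2;m1=(sM[0]+sM[1])/2;print(m0,m1)
d=br-bl;print('yaw of edge',np.arctan2(d[1],d[0]),np.linalg.norm(d),np.linalg.norm(tl-bl)); d=m1-m0;print('yaw screws',np.arctan2(d[1],d[0]))
for s,n in((a,'w2'),(b,'w3')):
    g=s['p'].astype(int).max(2); m=(g<32).astype(np.uint8); m[230:]=0
    k,l,st,c=cv2.connectedComponentsWithStats(m)
    for i in range(1,k):
        if st[i,4]>60: print(n,st[i],c[i].round(1))
```

```text
screwTL [array([596.7, -52. ,   8.6]), np.float64(0.7)]
screwM [array([ 603.3, -219.5,    8.7]), np.float64(0.3)]
tab corner TL [array([578.1, -47.3,  28. ]), np.float64(0.9)]
tab corner BR [array([556. , -78.4,  32.1]), np.float64(0.5)]
corners [599.4 -42.1   6. ] [532.1 -43.3   6. ] [ 541.7 -408.1    6. ] screws mid [array([ 603.5, -218.6,    6. ]), array([ 542.5, -221.1,    6. ])]
[566.55 -51.65   6.  ] [ 573.   -219.85    6.  ]
yaw of edge -1.5444866095419745 364.9262939279657 67.31069751532807
yaw screws -1.5324679011470779
w2 [601   9  19  37 222] [608.8  24.9]
w2 [307  87  24  29 397] [317.6 102.9]
w2 [172 147  15  43 118] [181.2 166.3]
w2 [573 180  14  17 101] [578.3 188.2]
w2 [207 219  23  11 159] [220.7 225.2]
w2 [408 219  22  11 150] [416.4 225.3]
w3 [625  29  15  35 188] [631.9  45.9]
w3 [403 140  36  31 492] [417.2 155.2]
w3 [596 194  16  17 109] [602.1 202.2]
w3 [263 198  16  32 245] [270.4 216.5]
w3 [206 219  24  11 158] [220.6 225.3]
w3 [408 219  22  11 150] [416.4 225.3]
```

```bash
cat >> h.py <<'E'
YAW=-1.5385; ORG=np.array([.5725,-.2516,0])
F=np.array([np.cos(YAW),np.sin(YAW),0]);N=np.array([-F[1],F[0],0])
def fw(x,y=0,z=0): return ORG+F*x+N*y+np.array([0,0,z])
def wf(P): d=np.asarray(P)-ORG; return np.array([d@F,d@N,d[2]])
def nutmask(s,lo=150):
    h=cv2.cvtColor(s['p'],cv2.COLOR_RGB2HSV); return ((h[...,1]<45)&(h[...,2]>lo)).astype(np.uint8)
E
python3 - <<'E'
from h import *
a,b=load('w2'),load('w3'); r=lambda x:np.round(np.array(x)*1000,1)
p,e=two(a,(320.5,98),b,(423.5,159)); print('knob',r(p),r(e),r(wf(p)),'exp',r(fw(.08)))
print('exp px',proj(a,fw(.08,0,.064)),proj(b,fw(.08,0,.064)))
print('end',r(fw(-.065)),'tab',r(fw(-.189)))
for s,c in ((a,[(262,208),(340,218)]),):
  h=cv2.cvtColor(s['p'],cv2.COLOR_RGB2HSV)
  for u,v in c:
    v0,u0=v-22,u-22
    w=h[v0:v0+44,u0:u0+44]; print((u,v),w[22-14:22+14:7,:, :][:, ::5].tolist() if 0 else '')
im=np.hstack([cv2.resize(a['p'][185:235,225:300],(400,267)),cv2.resize(a['p'][185:235,300:375],(400,267))])
cv2.imwrite('pics/c3.png',np.vstack([im,np.hstack([cv2.resize(x,(400,267)) for x in (b['p'][185:235,280:355],b['p'][185:235,355:430])])])[:,:,::-1])
E
```

```text
knob [ 577.6 -331.1   42.4] 1.2 [79.6  2.5 42.4] exp [ 575.1 -331.6    0. ]
exp px [[320.84634039 100.70439091]] [[430.9241069  164.36758348]]
end [ 570.4 -186.6    0. ] tab [566.4 -62.7   0. ]
(262, 208) 
(340, 218)
```

View pics/c3.png

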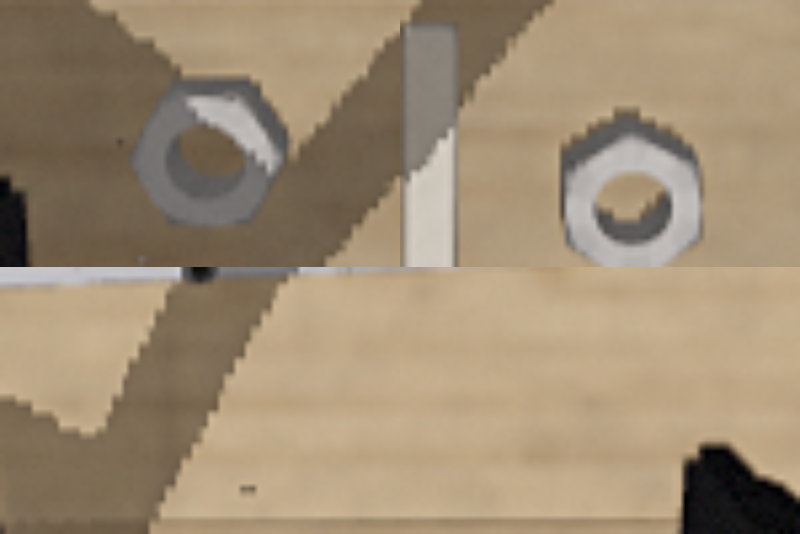

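Request:
{"op": "jog_arm", "data": {
  "commands": [
    [0,0,0.012,5,-36,0,60],
    [0,0,0.012,5,-36,0,60],
    [0,0,0.012,6,-36,0,60],
    [0,0,0,0,0,-35,60],
    [0,0,0,0,0,-35,60],
    [0,0,0,0,0,-35,60],
    [0,0,0,0,0,-35,60],
    [0,0,0,0,0,-35,60],
    [0,0,0,0,0,0,60],
    [0,0,0,0,0,0,60]
  ],
  "newtons": 30
}}

```text
time_s: 2.58
position: [0.5748, -0.3302, 0.0516]
tcp_rot: [[1.0, 0.03, -0.004], [0.03, -1.0, 0.003], [-0.004, -0.003, -1.0]]
wrist_force: [-0.2, 0.0, 0.9]
width: 0.06
finger_force: 0.0
```

Request:
{"op": "jog_arm", "data": {
  "commands": [
    [0,0,0,0,0,0,10],
    [0,0,0,0,0,0,10],
    [0,0,0,0,0,0,10],
    [0,0,0,0,0,0,10],
    [0,0,0,0,0,0,10],
    [0,0,0,0,0,0,10]
  ],
  "newtons": 30
}}

```text
time_s: 3.08
position: [0.5776, -0.3296, 0.0546]
tcp_rot: [[0.999, 0.033, 0.001], [0.033, -0.999, -0.001], [0.001, 0.001, -1.0]]
wrist_force: [-0.5, 1.2, -0.1]
width: 0.0254
finger_force: 0.0
```

Request:
{"op": "jog_arm", "data": {
  "commands": [
    [0,0,0,0,0,0,10],
    [0,0,0,0,0,0,10],
    [0,0,0,0,0,0,10]
  ]
}}

```text
time_s: 3.33
position: [0.5775, -0.3298, 0.0542]
tcp_rot: [[0.999, 0.033, 0.001], [0.033, -0.999, -0.001], [0.001, 0.001, -1.0]]
wrist_force: [-0.3, 0.2, 2.7]
width: 0.0204
finger_force: 30.0
```

Request:
{"op": "jog_arm", "data": {
  "commands": [
    [0,0,0,-0.6,20,0,10],
    [0,0,0,-0.6,20,0,10],
    [0,0,0,-0.6,20,0,10],
    [0,0,0,-0.6,20,0,10],
    [0,0,0,-0.6,20,0,10],
    [0,0,0,-0.6,20,0,10],
    [0,0,0,-0.6,20,0,10],
    [0,0,0,-0.4,12,0,10],
    [0,0,0,0,0,0,10],
    [0,0,0,0,0,0,10]
  ]
}}

```text
time_s: 4.17
position: [0.5716, -0.1787, 0.0542]
tcp_rot: [[0.999, 0.034, -0.002], [0.034, -0.999, -0.003], [-0.002, 0.003, -1.0]]
wrist_force: [-4.8, -6.1, 4.8]
width: 0.0205
finger_force: 30.0
```

Request:
{"op": "jog_arm", "data": {
  "commands": [
    [0,0,0,0,0,0,50],
    [0,0,0,0,0,0,50],
    [0,0,0,0,0,0,50],
    [0,0,0,0,0,0,50],
    [0,0,0,0,0,0,50],
    [0,0,0,0,0,35,50],
    [0,0,0,0,0,40,50],
    [0,0,0,-20,-20,20,50],
    [0,0,0,-30,-25,0,50],
    [0,0,0,-30,-25,0,50]
  ]
}}

```text
time_s: 5.0
position: [0.4935, -0.248, 0.1512]
tcp_rot: [[0.999, 0.036, 0.004], [0.036, -0.999, -0.002], [0.004, 0.002, -1.0]]
wrist_force: [0.4, -0.8, -0.6]
width: 0.0503
finger_force: 0.0
```

```bash
sed -i 's/ORG=np.array(\[.5725/ORG=np.array([.5735/' h.py
python3 - <<'E'
from h import *
a=load('w2'); r=lambda x:np.round(np.array(x)*1000,1)
# top-face corners from the enlarged crop (scale 5.333)
L=lambda u,v:(225+u/5.333,185+v/5.333); R=lambda u,v:(300+(u-400)/5.333,185+v/5.333)
print('nut L holes', r(plane(a,L(210,152),.016)), 'corners',r(plane(a,[L(135,160),L(288,140)],.016)))
print('nut R', r(plane(a,R(633,200),.016)),'corners',r(plane(a,[R(566,172),R(701,170),R(633,135),R(704,236)],.016)))
print('soap',r(plane(a,[R(405-0,24),(300,240)],.008)))
o=sensors.get_obs();print(r(o['position']),o['width'])
E
```

```text
nut L holes [[ 451.5 -267.4   16. ]] corners [[ 449.7 -251.2   16. ]
 [ 454.2 -284.2   16. ]]
nut R [[ 440.6 -358.3   16. ]] corners [[ 447.  -343.8   16. ]
 [ 447.4 -372.8   16. ]
 [ 455.3 -358.    16. ]
 [ 432.3 -373.9   16. ]]
soap [[ 477.8 -309.2    8. ]
 [ 415.8 -307.2    8. ]]
[ 493.5 -248.   151.2] 0.050255347335679934
```

Request:
{"op": "jog_arm", "data": {
  "commands": [
    [0,0,-0.036,17,-30,0,50],
    [0,0,0,0,-30,0,50],
    [0,0,0,0,0,0,50],
    [0,0,0,0,0,0,50],
    [0,0,0,0,0,0,50]
  ]
}}

```text
time_s: 5.42
position: [0.5095, -0.3069, 0.1482]
tcp_rot: [[1.0, -0.003, -0.0], [-0.003, -1.0, 0.001], [-0.0, -0.001, -1.0]]
wrist_force: [0.1, 0.5, -0.1]
width: 0.05
finger_force: 0.0
```

Run:
```python
from h import *
s=snap('wrist','w4'); r=lambda x:np.round(np.array(x)*1000,1)
o=sensors.get_obs();print(r(o['position']))
im=s['p'][:,:,::-1].copy(); print(proj(s,[[.4515,-.2674,.016],[.4406,-.3583,.016]]))
cv2.imwrite('pics/w4v.png',im)
```

```text
[ 509.6 -306.5  148.3]
[[275.61784631 248.67834662]
 [373.89786953 259.32986787]]
```

View pics/w4v.png

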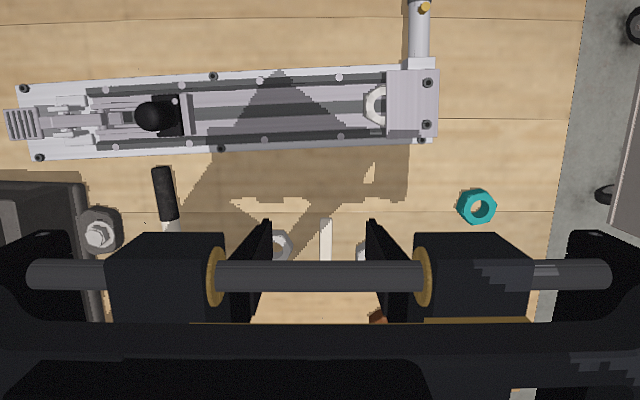

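View w4: the follower is held back with the knob at (150,115), the first nut is at (375,105), and the catch tab is at (22,123). The two large nuts are partly hidden by the fingers at (283,245) and (362,255).

Run:
```python
from h import *
s=load('w4');a=load('w2');t=load('top0');r=lambda x:np.round(np.array(x)*1000,1)
for p,q in(((24,88),(39,157)),((212.5,76),(220.5,148.5))):
    P=plane(s,[p,q],.007);print('screws f-frame',[r(wf(x)) for x in P],r(wf(P.mean(0))))
print('knob top',[r(wf(x)) for x in plane(s,[(156,117)],.060)],'tab',r(wf(plane(s,[(22,123)],.030)[0])),'hole first nut',r(wf(plane(s,[(377,105)],.024)[0])))
print('nose screws',[r(wf(x)) for x in plane(s,[(428,83),(430,124)],.030)])
for (u,v),w in(((386,214),(262+2.4,213.5)),((415,218),(343.7,222.5))):
    m=t['p'][v-8:v+9,u-8:u+9].astype(float); h=cv2.cvtColor(t['p'],cv2.COLOR_RGB2HSV)[v-8:v+9,u-8:u+9]
    k=((h[...,1]<50)&(h[...,2]>60)).astype(np.uint8)
    c=max(cv2.findContours(k,0,2)[0],key=cv2.contourArea); (cx,cy),rr=cv2.minEnclosingCircle(c)
    tc=(u-8+cx,v-8+cy);x,e=two(t,tc,a,w);print(tc,rr,r(x),r(e),r(plane(t,tc,.008)))
```

```text
screws f-frame [array([-200.4,   30. ,    7. ]), array([-200.2,  -30.6,    7. ])] [-200.3   -0.3    7. ]
screws f-frame [array([-32.6,  31.4,   7. ]), array([-32. , -29.8,   7. ])] [-32.3   0.8   7. ]
knob top [array([-60.4,   0. ,  60. ])] tab [-188.7    0.4   30. ] hole first nut [103.    2.5  24. ]
nose screws [array([141.8,  18. ,  30. ]), array([144.6, -13.6,  30. ])]
(385.3947367668152, 214.71052646636963) 4.9127726554870605 [ 449.9 -266.4   10.5] 0.3 [[ 450.2 -266.7    8. ]]
(414.45348834991455, 217.89534902572632) 4.92586088180542 [ 439.4 -358.6   12.5] 0.1 [[ 439.8 -359.8    8. ]]
```

Request:
{"op": "jog_arm", "data": {
  "commands": [
    [0,0,0,-34.7,-26,0,44],
    [0,0,0,-34.8,-26,0,44],
    [0,0,0,0,0,-20,44],
    [0,0,0,0,0,-40,44],
    [0,0,0,0,0,-40,44],
    [0,0,0,0,0,-30,44],
    [0,0,0,0,0,0,44],
    [0,0,0,0,0,0,10],
    [0,0,0,0,0,0,10],
    [0,0,0,0,0,0,10]
  ],
  "newtons": 30
}}

```text
time_s: 6.3
position: [0.4432, -0.3567, 0.0189]
tcp_rot: [[1.0, -0.002, 0.0], [-0.002, -1.0, -0.0], [0.0, 0.0, -1.0]]
wrist_force: [0.1, -1.1, -0.3]
width: 0.0297
finger_force: 30.3
```

Request:
{"op": "jog_arm", "data": {
  "commands": [
    [0,0,0,0,0,0,10],
    [0,0,0,0,0,0,10]
  ]
}}

```text
time_s: 6.47
position: [0.4429, -0.357, 0.0188]
tcp_rot: [[1.0, -0.003, 0.0], [-0.003, -1.0, 0.0], [0.0, -0.0, -1.0]]
wrist_force: [0.1, 0.2, -0.6]
width: 0.0294
finger_force: 30.0
```

```bash
sed -i 's/ORG=np.array(\[.5735/ORG=np.array([.5742/;s/YAW=-1.5385/YAW=-1.533/' h.py
python3 - <<'E'
from h import *
r=lambda x:np.round(np.array(x)*1000,1)
for x in(.058,.034,-.012,-.189): print(x,r(fw(x)))
E
```

```text
0.058 [ 576.4 -309.6    0. ]
0.034 [ 575.5 -285.6    0. ]
-0.012 [ 573.7 -239.6    0. ]
-0.189 [567.1 -62.7   0. ]
```

Request:
{"op": "jog_arm", "data": {
  "commands": [
    [0,0,0,0,0,35,10],
    [0,0,0.01,25,8,27,10],
    [0,0,0.01,35,13,0,10],
    [0,0,0.01,35,13,0,10],
    [0,0,0.01,35,13,0,10],
    [0,0,0,0,0,0,10],
    [0,0,0,0,0,0,10],
    [0,0,0,0,0,0,10]
  ]
}}

```text
time_s: 7.13
position: [0.5722, -0.3101, 0.0801]
tcp_rot: [[0.999, 0.037, -0.001], [0.037, -0.999, 0.0], [-0.001, -0.0, -1.0]]
wrist_force: [0.4, 0.4, -1.2]
width: 0.029
finger_force: 30.0
```

Run:
```python
from h import *
s=snap('wrist','w5');o=sensors.get_obs(); r=lambda x:np.round(np.array(x)*1000,1)
print(r(o['position']),o['tcp_rot'].round(3) if 0 else '',o['width'],r(wf(o['position'])))
s2=snap('side','s5')
im=np.vstack([cv2.resize(s['p'][60:280,200:440],(480,440))]) 
u,v=proj(s2,o['position'])[0].astype(int); c=cv2.resize(s2['p'][v-40:v+40,u-30:u+30],(320,440))
cv2.imwrite('pics/c5.png',np.hstack([im,c])[:,:,::-1]); print(u,v,proj(s,o['position']))
```

```text
[ 571.8 -310.4   80.1]  0.029495111819352687 [58.7 -4.6 80.1]
352 266 [[318.43933619 248.30085093]]
```

View pics/c5.png

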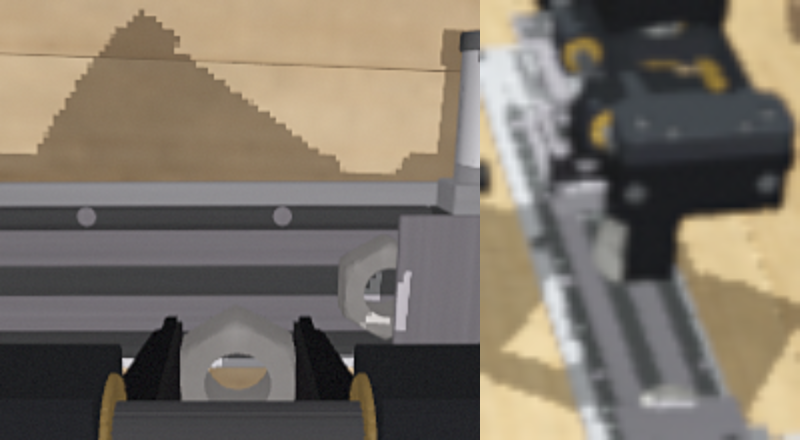

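```bash
cat >> h.py <<'E'
def nutc(s,o,top,l,r_,dz=-.0028):
    P=plane(s,[top,l,r_],o['position'][2]+dz); R=o['tcp_rot']; q=(P-o['position'])@R
    print('tool mm',(q*1000).round(1).tolist(),'centre tool x',((q[0,0]-.0171)*1000).round(1),((q[1:,0].mean()-.0086)*1000).round(1))
E
python3 - <<'E'
from h import *
s=load('w5');o=sensors.get_obs()
nutc(s,o,(318.5,219.5),(290.5,233),(347,233))
# first nut check: tip corner visible & rail centre line
r=lambda x:np.round(np.array(x)*1000,1)
S=lambda u,v:(200+u/2,60+v/2)
print('first nut left flat corners',[r(wf(x)) for x in plane(s,[S(345,265),S(345,312)],.024)])
print('rail edges inner', [r(wf(x)) for x in plane(s,[S(100,265),S(300,265),S(100,332),S(300,332),S(100,296),S(300,296)],.008)])
print([r(wf(x)) for x in plane(s,[S(100,231),S(300,231)],.015)])
print('nose block', [r(wf(x)) for x in plane(s,[S(400,216),S(398,351)],.029)])
E
```

```text
tool mm [[14.4, -0.3, 2.8], [7.2, -14.2, 2.8], [7.3, 14.0, 2.8]] centre tool x -2.7 -1.3
first nut left flat corners [array([93.7,  9.9, 24. ]), array([94.3, -6.1, 24. ])]
rail edges inner [array([10.9,  5.9,  8. ]), array([80.6,  5.9,  8. ]), array([  9.6, -18.8,   8. ]), array([ 81.2, -18.8,   8. ]), array([10.3, -5.4,  8. ]), array([80.9, -5.3,  8. ])]
[array([12.9, 19.4, 15. ]), array([79.7, 19.4, 15. ])]
nose block [array([109.4,  26.9,  29. ]), array([111.4, -17.9,  29. ])]
```

Request:
{"op": "jog_arm", "data": {
  "commands": [
    [0,0,0,6.9,0.3,0,10],
    [0,0,0,0,0,-22,10],
    [0,0,0,0,0,-15,10],
    [0,0,0,0,0,0,10],
    [0,0,0,0,0,-5,10],
    [0,0,0,0,0,-5,10],
    [0,0,0,0,0,-5,10],
    [0,0,0,0,0,0,10]
  ]
}}

```text
time_s: 7.9
position: [0.5793, -0.3099, 0.0278]
tcp_rot: [[0.999, 0.037, -0.001], [0.037, -0.999, 0.001], [-0.001, -0.001, -1.0]]
wrist_force: [0.5, 1.2, -1.9]
width: 0.0295
finger_force: 30.0
```

Run:
```python
from h import *
o=sensors.get_obs(); r=lambda x:np.round(np.array(x)*1000,1)
print(r(wf(o['position'])),o['width'],o['wrist_force'].round(1))
```

```text
[58.5  2.9 27.8] 0.029491124390231827 [ 0.5  1.2 -1.9]
```

Request:
{"op": "jog_arm", "data": {
  "commands": [
    [0,0,0,0,0,0,38],
    [0,0,0,0,0,0,38],
    [0,0,0,0,0,0,38],
    [0,0,0,0,0,20,38],
    [0,0,0,0,0,40,38],
    [0,0,-0.085,-32,11,12,40],
    [0,0,-0.085,-32,11,12,40],
    [0,0,-0.085,-32,11,12,40],
    [0,0,-0.085,-32,11,12,40],
    [0,0,-0.085,-32,11,12,40]
  ]
}}

```text
time_s: 8.73
position: [0.4186, -0.2546, 0.1497]
tcp_rot: [[0.924, -0.382, 0.001], [-0.382, -0.924, -0.001], [0.001, 0.0, -1.0]]
wrist_force: [0.3, 0.1, 0.5]
width: 0.04
finger_force: 0.0
```

Request:
{"op": "jog_arm", "data": {
  "commands": [
    [0,0,0,0,0,0,40],
    [0,0,0,0,0,0,40],
    [0,0,0,0,0,0,40]
  ]
}}

```text
time_s: 8.98
position: [0.4204, -0.2555, 0.1494]
tcp_rot: [[0.926, -0.378, 0.002], [-0.378, -0.926, -0.001], [0.002, 0.0, -1.0]]
wrist_force: [0.3, -0.1, 0.1]
width: 0.04
finger_force: 0.0
```

```bash
cat >> h.py <<'E'
def findnut(s,guess,R=30,z=.016):
    """contour of the nut round a guess (world); hull -> centre and flats' yaw"""
    u,v=proj(s,guess)[0].astype(int); x0,y0=max(u-R,0),max(v-R,0)
    w=s['p'][y0:v+R,x0:u+R]; h=cv2.cvtColor(w,cv2.COLOR_RGB2HSV)
    m=(h[...,1]<45).astype(np.uint8)
    return (u,v),(x0,y0),m
E
python3 - <<'E'
from h import *
s=snap('wrist','w6');o=sensors.get_obs(); r=lambda x:np.round(np.array(x)*1000,1)
print(r(o['position']))
(u,v),_,m=findnut(s,[.451,-.267,.016],40); print(u,v,m.sum())
t=snap('top','t6'); 
S=lambda c,x:cv2.resize(x,c,interpolation=cv2.INTER_CUBIC)
a=S((480,480),s['p'][max(v-40,0):max(v-40,0)+80,u-40:u+40]);b=S((320,160),s['p'][0:0+120,280:520]) 
P=proj(s,[fw(.02,0,.02)])[0].astype(int);print(P)
b=S((320,240),s['p'][max(P[1]-60,0):max(P[1]-60,0)+120,max(P[0]-80,0):max(P[0]-80,0)+160])
c=S((320,240),t['p'][160:205,365:425])
cv2.imwrite('pics/c6.png',np.hstack([a,np.vstack([b,c])])[:,:,::-1])
E
```

```text
[ 420.5 -255.5  148.9]
316 150 841
[261   0]
```

View pics/c6.png

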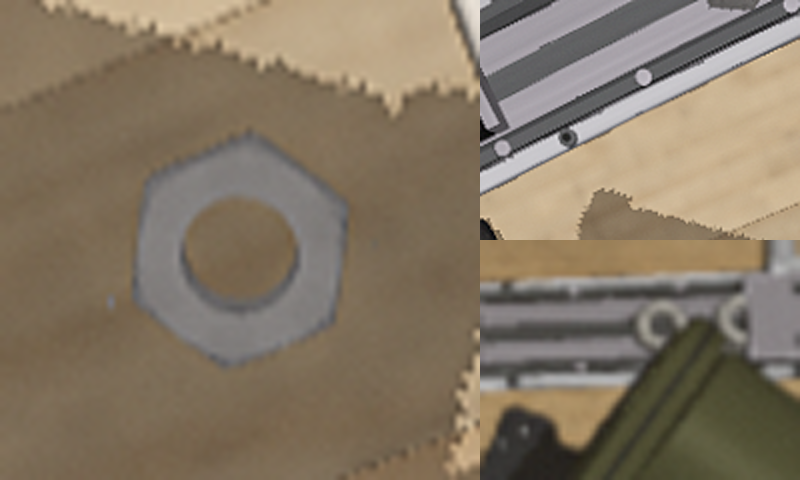

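The nut in the track is seated in line behind the first (top view, crop (660,325)). The second nut's six corners are clear in the crop, from (250,132) round to (147,183).

```bash
cat >> h.py <<'E'
def hexfit(P):
    P=np.asarray(P)[:,:2]; c=P.mean(0); d=P-c; a=np.arctan2(d[:,1],d[:,0])
    ph=np.angle(np.exp(6j*a).mean())/6   # corner direction mod 60deg
    return c,np.hypot(*d.T),ph
E
python3 - <<'E'
from h import *
s=load('w6');o=sensors.get_obs(); r=lambda x:np.round(np.array(x)*1000,1)
C=np.array([(250,132),(347,210),(335,320),(232,366),(135,295),(147,183)])/6+[276,110]
c,d,ph=hexfit(plane(s,C,.016)); print(r(c),r(d),'corner dirs',ph)
R=o['tcp_rot'];ty=np.arctan2(R[1,1],R[0,1]); f=(ph+np.pi/6-ty+np.pi/6)%(np.pi/3)-np.pi/6; print('turn needed',f,'delta',r(c-o['position'][:2]))
a=hexfit  # height check against w2
print(r(two(s,(C.mean(0)),load('w2'),(264.4,213.5))[0]))
h=cv2.cvtColor(s['p'],cv2.COLOR_RGB2HSV); m=(h[110:190,276:356,1]<60).astype(np.uint8)
k=[q for q in cv2.findContours(m,0,2)[0] if cv2.contourArea(q)>300]
for q in k: M=cv2.moments(cv2.convexHull(q)); print(cv2.contourArea(cv2.convexHull(q)),M['m10']/M['m00']+276,M['m01']/M['m00']+110,C.mean(0),len(cv2.approxPolyDP(cv2.convexHull(q),2,True)))
E
```

```text
[ 449.8 -266.1] [17.  16.2 16.8 16.6 16.5 16.5] corner dirs -0.4964926581387686
turn needed -0.10895824571378221 delta [ 29.3 -10.7]
[ 448.9 -265.9    7.7]
1048.5 315.50770942616435 151.28707677634716 [316.16666667 151.83333333] 7
```

Request:
{"op": "jog_arm", "data": {
  "commands": [
    [0,0,-0.055,14.6,-5.3,-30,42],
    [0,0,-0.054,14.7,-5.4,-30,42],
    [0,0,0,0,0,-30,42],
    [0,0,0,0,0,-20,42],
    [0,0,0,0,0,0,42],
    [0,0,0,0,0,0,42]
  ]
}}

```text
time_s: 9.58
position: [0.4487, -0.2652, 0.0368]
tcp_rot: [[0.879, -0.476, -0.004], [-0.476, -0.879, 0.003], [-0.004, -0.001, -1.0]]
wrist_force: [1.2, -0.7, -0.3]
width: 0.0419
finger_force: 0.0
```

Request:
{"op": "jog_arm", "data": {
  "commands": [
    [0,0,0,1,-1,-10,42],
    [0,0,0,0,0,-8.5,42],
    [0,0,0,0,0,0,42],
    [0,0,0,0,0,0,10],
    [0,0,0,0,0,0,10],
    [0,0,0,0,0,0,10],
    [0,0,0,0,0,0,10],
    [0,0,0,0,0,0,10]
  ]
}}

```text
time_s: 10.25
position: [0.4505, -0.2671, 0.0209]
tcp_rot: [[0.879, -0.477, 0.001], [-0.477, -0.879, -0.001], [0.001, 0.0, -1.0]]
wrist_force: [-0.2, -0.2, 0.9]
width: 0.0291
finger_force: 30.0
```

Run:
```python
from h import *
o=sensors.get_obs(); r=lambda x:np.round(np.array(x)*1000,1)
R=o['tcp_rot'];print(r(o['position']),o['width'],'yaw y',np.arctan2(R[1,1],R[0,1]),'nut c in tool',r((np.array([.4498,-.2661,o['position'][2]])-o['position'])@R))
```

```text
[ 450.5 -267.1   20.9] 0.02913265618192806 yaw y -2.068025516627534 nut c in tool [-1.1 -0.6 -0. ]
```

Request:
{"op": "jog_arm", "data": {
  "commands": [
    [0,0,0,0,0,35,10],
    [0,0,0.107,25,1.1,26,10],
    [0,0,0.107,25,1.1,0,10],
    [0,0,0.107,25,1.1,0,10],
    [0,0,0.107,25,1.1,0,10],
    [0,0,0.107,25,1.1,0,10],
    [0,0,0,0,0,0,10],
    [0,0,0,0,0,0,10],
    [0,0,0,0,0,0,10]
  ]
}}

```text
time_s: 11.0
position: [0.5743, -0.2611, 0.0806]
tcp_rot: [[0.999, 0.037, -0.001], [0.037, -0.999, 0.001], [-0.001, -0.001, -1.0]]
wrist_force: [-0.2, 0.4, -0.4]
width: 0.029
finger_force: 30.0
```

Run:
```python
from h import *
s=snap('wrist','w7');o=sensors.get_obs(); r=lambda x:np.round(np.array(x)*1000,1)
R=o['tcp_rot'];print(r(o['position']),r(wf(o['position'])),o['width'],'yaw y',np.arctan2(R[1,1],R[0,1]))
# front corner column scan at centre: grey profile, w5 (known) vs w7
for n in('w5','w7'):
    q=load(n)['p'][205:240,316:322].astype(int).mean((1)); print(n,[(205+i,*q[i].astype(int)) for i in range(0,35,1)][::1][:30])
```

```text
[ 574.  -261.1   80.6] [ 9.5 -0.6 80.6] 0.02894928002674196 yaw y -1.5340710791276644
w5 [(205, np.int64(63), np.int64(64), np.int64(64)), (206, np.int64(60), np.int64(60), np.int64(60)), (207, np.int64(77), np.int64(75), np.int64(77)), (208, np.int64(113), np.int64(109), np.int64(115)), (209, np.int64(120), np.int64(115), np.int64(120)), (210, np.int64(117), np.int64(113), np.int64(119)), (211, np.int64(116), np.int64(112), np.int64(118)), (212, np.int64(114), np.int64(110), np.int64(115)), (213, np.int64(112), np.int64(108), np.int64(109)), (214, np.int64(110), np.int64(107), np.int64(106)), (215, np.int64(113), np.int64(110), np.int64(108)), (216, np.int64(114), np.int64(111), np.int64(110)), (217, np.int64(116), np.int64(112), np.int64(111)), (218, np.int64(117), np.int64(114), np.int64(112)), (219, np.int64(116), np.int64(113), np.int64(112)), (220, np.int64(121), np.int64(118), np.int64(117)), (221, np.int64(126), np.int64(122), np.int64(121)), (222, np.int64(132), np.int64(129), np.int64(128)), (223, np.int64(137), np.int64(134), np.int64(133)), (224, np.int64(143), np.int64(1
[... 1383 characters left out ...]
143), np.int64(140), np.int64(138)), (222, np.int64(142), np.int64(139), np.int64(137)), (223, np.int64(140), np.int64(137), np.int64(135)), (224, np.int64(139), np.int64(135), np.int64(134)), (225, np.int64(138), np.int64(134), np.int64(133)), (226, np.int64(138), np.int64(134), np.int64(132)), (227, np.int64(137), np.int64(133), np.int64(131)), (228, np.int64(137), np.int64(133), np.int64(132)), (229, np.int64(138), np.int64(134), np.int64(133)), (230, np.int64(132), np.int64(129), np.int64(127)), (231, np.int64(85), np.int64(83), np.int64(82)), (232, np.int64(55), np.int64(55), np.int64(56)), (233, np.int64(61), np.int64(61), np.int64(63)), (234, np.int64(61), np.int64(61), np.int64(63))]
```

Request:
{"op": "jog_arm", "data": {
  "commands": [
    [0,0,0,1.5,0,0,10],
    [0,0,0,0,0,-22,10],
    [0,0,0,0,0,-14,10],
    [0,0,0,0,0,0,10],
    [0,0,0,0,0,-5,10],
    [0,0,0,0,0,-5,10],
    [0,0,0,0,0,-5,10],
    [0,0,0,0,0,0,10]
  ]
}}

```text
time_s: 11.72
position: [0.5761, -0.2611, 0.0293]
tcp_rot: [[0.999, 0.038, -0.001], [0.038, -0.999, 0.001], [-0.001, -0.001, -1.0]]
wrist_force: [-0.8, -0.0, -0.4]
width: 0.0291
finger_force: 30.0
```

Run:
```python
from h import *
o=sensors.get_obs(); r=lambda x:np.round(np.array(x)*1000,1)
print(r(wf(o['position'])),o['width'],o['wrist_force'].round(1))
```

```text
[ 9.6  1.5 29.3] 0.029120046765472057 [-0.8 -0.  -0.4]
```

Request:
{"op": "jog_arm", "data": {
  "commands": [
    [0,0,0,0.25,-6.6,0,10],
    [0,0,0,0.25,-6.6,0,10],
    [0,0,0,0.25,-6.6,0,10],
    [0,0,0,0.25,-6.6,0,10],
    [0,0,0,0,0,0,10],
    [0,0,0,0,0,0,10]
  ]
}}

```text
time_s: 12.22
position: [0.5776, -0.2885, 0.0304]
tcp_rot: [[0.999, 0.037, 0.0], [0.037, -0.999, -0.0], [0.0, 0.0, -1.0]]
wrist_force: [0.2, -0.4, -0.4]
width: 0.0288
finger_force: 30.0
```

Run:
```python
from h import *
o=sensors.get_obs(); r=lambda x:np.round(np.array(x)*1000,1)
print(r(wf(o['position'])),o['width'],o['wrist_force'].round(1))
```

```text
[37.1  2.  30.4] 0.028837099469815285 [ 0.2 -0.4 -0.4]
```

Request:
{"op": "jog_arm", "data": {
  "commands": [
    [0,0,0,-0.1,4,-1,10],
    [0,0,0,0,0,0,10],
    [0,0,0,0,0,0,36],
    [0,0,0,0,0,0,36],
    [0,0,0,0,0,0,36],
    [0,0,0,0,0,20,36],
    [0,0,0,0,0,40,36],
    [0,0,0,0,0,41,40],
    [0,0,0,0,0,41,40],
    [0,0,0,0,0,30,40]
  ]
}}

```text
time_s: 13.05
position: [0.5784, -0.2842, 0.2057]
tcp_rot: [[0.999, 0.038, 0.004], [0.038, -0.999, -0.002], [0.004, 0.003, -1.0]]
wrist_force: [0.4, -0.6, 0.6]
width: 0.04
finger_force: 0.0
```

Request:
{"op": "jog_arm", "data": {
  "commands": [
    [0,0,0,-13,37,0,42],
    [0,0,0,-13,37,0,42],
    [0,0,0,-13,37,0,42],
    [0,0,0,-13,37,0,42],
    [0,0,0,-13,37,0,42],
    [0,0,0,-13,37,0,42],
    [0,0,0,-13,37,0,42],
    [0,0,0,-13,37,0,42],
    [0,0,0,-13,37,0,42],
    [0,0,0,-13,37,0,42]
  ]
}}

```text
time_s: 13.88
position: [0.4465, 0.0878, 0.2015]
tcp_rot: [[0.999, 0.037, 0.001], [0.037, -0.999, 0.0], [0.001, -0.0, -1.0]]
wrist_force: [0.7, 0.4, -0.6]
width: 0.0421
finger_force: 0.0
```

Request:
{"op": "jog_arm", "data": {
  "commands": [
    [0,0,0,-13,37,0,42],
    [0,0,0,-13,37,0,42],
    [0,0,0,0,0,0,42],
    [0,0,0,0,0,0,42],
    [0,0,0,0,0,0,42]
  ]
}}

```text
time_s: 14.3
position: [0.4215, 0.1601, 0.2013]
tcp_rot: [[0.999, 0.039, 0.0], [0.039, -0.999, -0.0], [0.0, 0.0, -1.0]]
wrist_force: [0.1, -1.4, -0.2]
width: 0.042
finger_force: 0.0
```

Run:
```python
from h import *
s=snap('wrist','w8');t=snap('top','t8');o=sensors.get_obs(); r=lambda x:np.round(np.array(x)*1000,1)
print(o['time_s'],r(o['position']),proj(s,[[.459,.162,.016],[.578,.135,.013]]))
S=lambda c,x:cv2.resize(x,c,interpolation=cv2.INTER_CUBIC)
u,v=proj(s,[.459,.162,.016])[0].astype(int)
h=cv2.cvtColor(s['p'],cv2.COLOR_RGB2HSV)
for dx in [0]:
  w=h[v-35:v+35,u-35:u+35]; m=(w[...,1]<55).astype(np.uint8)
  k=[q for q in cv2.findContours(m,0,2)[0] if cv2.contourArea(q)>200]
  for q in k:
    H=cv2.convexHull(q); A=cv2.approxPolyDP(H,2.5,True)[:,0]+[u-35,v-35]; print(cv2.contourArea(H),A.tolist())
    P=plane(s,A,.016);print(r(P[:,:2]).tolist())
    if len(A)==6:
        c,d,ph=hexfit(P);print(r(c),r(d),ph)
print(u,v)
```

```text
14.4 [421.9 159.2 201.2] [[317.69829053 138.92219544]
 [351.36270992  12.42828686]]
766.0 [[321, 123], [333, 134], [329, 151], [314, 156], [302, 146], [304, 130]]
[[474.8, 159.3], [464.5, 146.9], [447.3, 150.1], [441.6, 165.1], [451.3, 177.6], [467.3, 176.0]]
[457.8 162.5] [17.3 17.  16.2 16.4 16.4 16.5] -0.14106837815858111
317 138
```

The third nut found as a clean six-corner hull: centre pixel about (317,140), radius 16.6 mm, so it is a large nut. That confirms it against nut_small at (351,12).

Request:
{"op": "jog_arm", "data": {
  "commands": [
    [0,0,-0.06,12,1.1,-34,42],
    [0,0,-0.06,12,1.1,-35,42],
    [0,0,-0.06,12,1.1,-35,42],
    [0,0,0,0,0,-35,42],
    [0,0,0,0,0,-25,42],
    [0,0,0,0,0,0,42],
    [0,0,0,0,0,0,42]
  ]
}}

```text
time_s: 14.98
position: [0.4568, 0.162, 0.0359]
tcp_rot: [[0.99, -0.144, -0.004], [-0.144, -0.99, -0.001], [-0.004, 0.001, -1.0]]
wrist_force: [1.5, -0.6, 0.2]
width: 0.042
finger_force: 0.0
```

Request:
{"op": "jog_arm", "data": {
  "commands": [
    [0,0,0,0.5,0,-10,42],
    [0,0,0,0,0,-7,42],
    [0,0,0,0,0,0,42],
    [0,0,0,0,0,0,10],
    [0,0,0,0,0,0,10],
    [0,0,0,0,0,0,10],
    [0,0,0,0,0,0,10],
    [0,0,0,0,0,0,10]
  ]
}}

```text
time_s: 15.65
position: [0.4585, 0.1638, 0.021]
tcp_rot: [[0.99, -0.141, 0.001], [-0.141, -0.99, 0.0], [0.001, -0.0, -1.0]]
wrist_force: [-0.6, -0.7, 3.4]
width: 0.0289
finger_force: 30.0
```

Run:
```python
from h import *
o=sensors.get_obs(); r=lambda x:np.round(np.array(x)*1000,1)
R=o['tcp_rot'];print(r(o['position']),o['width'],'nut c in tool',r((np.array([.4578,.1625,o['position'][2]])-o['position'])@R))
# track state from top view t8 (arm away?) 
t=load('t8'); g=cv2.cvtColor(t['p'],cv2.COLOR_RGB2GRAY)
P=proj(t,[fw(x,0,.02) for x in np.arange(-.06,.13,.004)]);
print([int(g[int(round(v)),int(round(u))]) for u,v in P])
c=cv2.resize(t['p'][155:200,340:440],(800,360),interpolation=cv2.INTER_CUBIC)[:,:,::-1]; cv2.imwrite('pics/c8.png',c)
print(r(fw(-.012)))
```

```text
[458.5 163.8  21. ] 0.028935552826128915 nut c in tool [-0.6  1.4 -0. ]
[37, 57, 89, 76, 75, 76, 76, 74, 74, 75, 73, 73, 78, 76, 77, 77, 76, 76, 74, 74, 105, 110, 79, 72, 72, 80, 144, 116, 75, 70, 130, 145, 102, 72, 70, 89, 130, 139, 87, 135, 143, 103, 68, 100, 133, 135, 134, 132]
[ 573.7 -239.6    0. ]
```

View pics/c8.png

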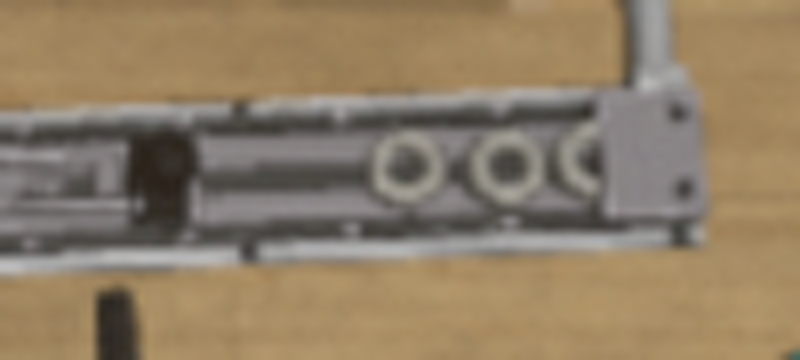

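Track view: nut rings at crop (407,168) and (505,166), first nut under the keeper at (590,165), follower held at (165,175). Bringing the third nut over.

Request:
{"op": "jog_arm", "data": {
  "commands": [
    [0,0,0,0,0,36,10],
    [0,0,0,0,0,36,10],
    [0,0,0,0,0,36,10],
    [0,0,0,0,0,36,10],
    [0,0,0,0,0,36,10],
    [0,0,0.0164,10.5,-36.4,0,10],
    [0,0,0.0164,10.5,-36.4,0,10],
    [0,0,0.0164,10.5,-36.4,0,10],
    [0,0,0.0164,10.5,-36.4,0,10],
    [0,0,0.0164,10.5,-36.4,0,10]
  ]
}}

```text
time_s: 16.48
position: [0.5104, -0.0199, 0.2001]
tcp_rot: [[0.998, -0.059, 0.0], [-0.059, -0.998, 0.0], [0.0, -0.0, -1.0]]
wrist_force: [0.2, -0.8, -0.5]
width: 0.0293
finger_force: 30.0
```

Request:
{"op": "jog_arm", "data": {
  "commands": [
    [0,0,0.0164,10.5,-36.4,0,10],
    [0,0,0.0164,10.5,-36.4,0,10],
    [0,0,0.0164,10.5,-36.4,0,10],
    [0,0,0.0164,10.5,-36.4,0,10],
    [0,0,0.0164,10.5,-36.4,0,10],
    [0,0,0.0164,10.5,-36.4,0,10],
    [0,0,0,0,0,-30,10],
    [0,0,0,0,0,-30,10],
    [0,0,0,0,0,-30,10],
    [0,0,0,0,0,-24,10]
  ]
}}

```text
time_s: 17.32
position: [0.5723, -0.2366, 0.0832]
tcp_rot: [[0.999, 0.038, -0.002], [0.038, -0.999, 0.001], [-0.002, -0.001, -1.0]]
wrist_force: [0.3, 0.3, -0.3]
width: 0.0293
finger_force: 30.0
```

Request:
{"op": "jog_arm", "data": {
  "commands": [
    [0,0,0,0,0,0,10],
    [0,0,0,0,0,0,10],
    [0,0,0,0,0,0,10]
  ]
}}

```text
time_s: 17.57
position: [0.5744, -0.2371, 0.0877]
tcp_rot: [[0.999, 0.038, 0.002], [0.038, -0.999, -0.001], [0.002, 0.001, -1.0]]
wrist_force: [-0.5, -0.7, -0.7]
width: 0.0297
finger_force: 30.0
```

Run:
```python
from h import *
s=snap('wrist','w9');o=sensors.get_obs(); r=lambda x:np.round(np.array(x)*1000,1)
R=o['tcp_rot'];print(r(o['position']),r(wf(o['position'])),o['width'],'yaw y',np.arctan2(R[1,1],R[0,1]),'want',YAW)
print('nuts from top',[r(wf(x)) for x in plane(load('t8'),[(340+407/8,155+167/8),(340+506/8,155+166/8)],.024)], 'knob',r(wf(plane(load('t8'),[(340+170/8,155+155/8)],.064)[0])))
for n in('w7','w9'): print(load(n)['p'][205:236,316:322].astype(int).mean((1,2)).astype(int))
```

```text
[ 575.  -237.4   88.7] [-14.1   1.3  88.7] 0.029800011005885457 yaw y -1.5324020517578059 want -1.533
nuts from top [array([34. , -0.7, 24. ]), array([74. , -1.9, 24. ])] knob [-66.1  -1.   64. ]
[ 63  62  80 105 109 108 109 110 107 111 118 124 129 135 141 142 140 139
 138 136 135 135 134 134 135 130  83  55  62  62  60]
[ 69  93 107 109 110 110 111 111 118 124 129 134 139 142 141 141 139 139
 138 137 136 136 135 140 100  58  58  61  61  60  59]
```

Request:
{"op": "jog_arm", "data": {
  "commands": [
    [0,0,0,-1,0.5,0,10],
    [0,0,0,0,0,-22,10],
    [0,0,0,0,0,-20,10],
    [0,0,0,0,0,0,10],
    [0,0,0,0,0,-4,10],
    [0,0,0,0,0,-4,10],
    [0,0,0,0,0,-4,10],
    [0,0,0,0,0,0,10],
    [0,0,0,0,0,0,10]
  ]
}}

```text
time_s: 18.37
position: [0.5728, -0.2365, 0.0327]
tcp_rot: [[0.999, 0.038, 0.001], [0.038, -0.999, -0.0], [0.001, 0.0, -1.0]]
wrist_force: [-0.1, -0.4, -1.0]
width: 0.0291
finger_force: 30.0
```

Run:
```python
from h import *
o=sensors.get_obs(); r=lambda x:np.round(np.array(x)*1000,1)
print(r(wf(o['position'])),o['width'],o['wrist_force'].round(1))
```

```text
[-15.2  -0.9  32.7] 0.029063403168390782 [-0.1 -0.4 -1. ]
```

Request:
{"op": "jog_arm", "data": {
  "commands": [
    [0,0,0,1,0,0,10],
    [0,0,0,0,0,-1.7,10],
    [0,0,0,0,0,-1.5,10],
    [0,0,0,0,0,0,10],
    [0,0,0,0,0,0,10]
  ]
}}

```text
time_s: 18.78
position: [0.5736, -0.2364, 0.0291]
tcp_rot: [[0.999, 0.038, 0.0], [0.038, -0.999, -0.0], [0.0, 0.0, -1.0]]
wrist_force: [0.6, -0.0, 0.2]
width: 0.0294
finger_force: 30.0
```

Run:
```python
from h import *
o=sensors.get_obs(); r=lambda x:np.round(np.array(x)*1000,1)
print(r(wf(o['position'])),o['width'],o['wrist_force'].round(1))
```

```text
[-15.2  -0.   29.1] 0.02935692046111177 [ 0.6 -0.   0.2]
```

Request:
{"op": "jog_arm", "data": {
  "commands": [
    [0,0,0,0,0,0,36],
    [0,0,0,0,0,0,36],
    [0,0,0,0,0,0,36],
    [0,0,0,0,0,20,36],
    [0,0,0,0,0,40,36],
    [0,0,0,0,0,40,36],
    [0,0,0,0,0,20,36],
    [0,0,0,0,35,0,0],
    [0,0,0,0,0,0,0],
    [0,0,0,0,0,0,0]
  ]
}}

```text
time_s: 19.62
position: [0.5735, -0.2003, 0.1493]
tcp_rot: [[0.999, 0.04, 0.0], [0.04, -0.999, -0.0], [0.0, 0.0, -1.0]]
wrist_force: [0.0, -0.5, -0.1]
width: 0.0212
finger_force: 0.0
```

Run:
```python
from h import *
s=snap('wrist','w10');o=sensors.get_obs(); r=lambda x:np.round(np.array(x)*1000,1)
print(r(o['position']),r(wf(o['position'])),o['width'])
a=load('w2');print('vice rear',r(plane(a,[(70,158.5),(105,160)],.116)),r(pts(a,[(60,162),(100,164)])))
# profile along the track at nut-top height, in w10
P=[wfx for wfx in np.arange(-.06,.125,.0025)]
uv=proj(s,[fw(x,0,.024) for x in P]); g=cv2.cvtColor(s['p'],cv2.COLOR_RGB2GRAY)
print([(round(x*1000),int(g[int(v),int(u)])) if 0<=int(v)<400 and 0<=int(u)<640 else None for x,(u,v) in zip(P,uv)])
d=np.array([[pts(s,[proj(s,fw(x,y,.024))[0]])[0][2] for x in np.arange(-.06,.11,.005)] for y in (-.012,.012)])
print(r(d))
print(uv[[0,-1]])
```

```text
[ 573.2 -200.9  148.6] [-50.7   0.9 148.6] 0.017250516563951542
vice rear [[ 530.  -126.4  116. ]
 [ 528.6 -155.9  116. ]] [[511.8 -37.9  15.6]
 [509.  -83.2  13.9]]
[(-60, 12), (-57, 23), (-55, 114), (-52, 105), (-50, 57), (-47, 62), (-45, 62), (-42, 59), (-40, 59), (-37, 59), (-35, 60), (-32, 58), (-30, 80), (-27, 130), (-25, 127), (-22, 73), (-20, 59), (-17, 57), (-15, 59), (-12, 58), (-10, 54), (-7, 90), (-5, 172), (-2, 165), (0, 173), (3, 57), (5, 55), (8, 56), (10, 58), (13, 55), (15, 100), (18, 110), (20, 127), (23, 130), (25, 49), (28, 53), (30, 100), (33, 98), (35, 76), (38, 97), (40, 90), (43, 202), (45, 196), (48, 117), (50, 97), (53, 86), (55, 98), (58, 99), (60, 196), (63, 193), (65, 162), (68, 95), (70, 98), (73, 92), (75, 99), (78, 99), (80, 94), (83, 202), (85, 193), (88, 165), (90, 97), (93, 97), (95, 184), (98, 192), (100, 188), (103, 58), (105, 56), (108, 63), (110, 99), (113, 112), (115, 169), (118, 165), (120, 166), (123, 169)]
[[63.8 22.6  8.2  9.   7.8  8.4  7.7 22.2 23.7 23.6 23.6  6.9  7.4  7.8
   7.9  8.7  8.8  7.4 24.1 24.2 22.2  9.   8.8  7.5  8.5 24.3 23.  23.4
  24.   8.3  7.7  7.9  8.  22.8]
 [26.8 23.3  8.3  7.8  7.7  7.8  8.  18.5 23.4 24.8 25.5 12.7  8.2  7.9
   7.5  8.1 16.9 24.4 25.4 24.4 24.3  8.1  8.  11.2 17.5 23.5 24.3 22.8
  23.2  6.6 16.1 19.1 24.5 22.2]]
[[307.89910851 190.41457608]
 [517.61681353 191.00104084]]
```

Run:
```python
from h import *
r=lambda x:np.round(np.array(x)*1000).astype(int).tolist()
t=load('t8')
for u in (295,305,315,325): print(u,[r(pts(t,[(u,v)])[0]) for v in range(186,197)])
w=load('w10')
q=[pts(w,[(u,v)])[0] for u in range(5,300,5) for v in range(0,240,5)]
q=np.array([p for p in q if p[2]>.06 and p[1]>-.12]); print(len(q), r(q[np.argsort(-q[:,0])][:8]) if len(q) else '')
```

```text
295 [[547, 27, 0], [543, 27, 0], [539, 26, 4], [537, 27, 0], [519, 20, 77], [515, 20, 82], [509, 19, 96], [504, 18, 106], [501, 18, 110], [498, 18, 109], [494, 17, 111]]
305 [[547, -6, -1], [543, -6, 2], [540, -6, 2], [537, -6, 0], [518, -11, 79], [516, -10, 76], [513, -10, 77], [504, -12, 106], [501, -12, 108], [497, -12, 113], [495, -12, 110]]
315 [[547, -39, -2], [543, -39, 0], [540, -39, 1], [537, -39, -1], [533, -39, 1], [516, -41, 76], [512, -41, 78], [504, -42, 105], [501, -42, 108], [497, -42, 111], [493, -42, 116]]
325 [[545, -72, 7], [542, -72, 4], [539, -72, 5], [536, -72, 5], [533, -72, -2], [515, -72, 79], [512, -72, 79], [509, -72, 81], [501, -72, 107], [498, -72, 109], [495, -72, 107]]
3 [[604, -120, 217], [604, -119, 220], [603, -118, 217]]
```

Depth confirms three nuts flat in the track: tops at about 24 mm and floor at about 8 mm, centres near −16, +34 and +74. Vice rear edge is at x ≈ 0.51, clear of the gripper body. Going to the catch tab with the fingers closed.

Request:
{"op": "jog_arm", "data": {
  "commands": [
    [0,0,0,-1,34.5,0,0],
    [0,0,0,-1,34.5,0,0],
    [0,0,0,-1,34.5,0,0],
    [0,0,0,-1,34.5,0,0],
    [0,0,0,0,0,-35,0],
    [0,0,0,0,0,-35,0],
    [0,0,0,0,0,-25,0],
    [0,0,0,0,0,0,0],
    [0,0,0,0,0,0,0],
    [0,0,0,0,0,0,0]
  ]
}}

```text
time_s: 20.5
position: [0.5704, -0.064, 0.0551]
tcp_rot: [[0.999, 0.037, 0.001], [0.037, -0.999, -0.0], [0.001, 0.0, -1.0]]
wrist_force: [0.1, -0.3, 0.7]
width: 0.0002
finger_force: 0.0
```

Run:
```python
from h import *
o=sensors.get_obs(); r=lambda x:np.round(np.array(x)*1000,1)
print(r(wf(o['position'])),o['width'],o['wrist_force'].round(1),bot.tcp_to_tips)
```

```text
[-187.6    3.3   55.1] 0.00015317070572399107 [ 0.1 -0.3  0.7] 0.014
```

Request:
{"op": "jog_arm", "data": {
  "commands": [
    [0,0,0,-2,0,-5,0],
    [0,0,0,0,0,-5,0],
    [0,0,0,0,0,-4,0],
    [0,0,0,0,0,-3,0],
    [0,0,0,0,0,-2,0],
    [0,0,0,0,0,0,0],
    [0,0,0,0,0,0,0],
    [0,0,0,0,0,0,0]
  ]
}}

```text
time_s: 21.17
position: [0.5687, -0.0624, 0.0362]
tcp_rot: [[0.999, 0.038, 0.003], [0.038, -0.999, 0.002], [0.003, -0.002, -1.0]]
wrist_force: [0.4, 5.3, 4.8]
width: -0.0
finger_force: 3.0
```

Run:
```python
from h import *
s=snap('wrist','w11');t=snap('top','t11');o=sensors.get_obs(); r=lambda x:np.round(np.array(x)*1000,1)
print(r(o['position']),o['wrist_force'].round(1))
for n in('t8','t11'):
  q=load(n); print(n,[int(q['p'][int(v),int(u)].max()) for u,v in proj(q,[fw(x,0,.062) for x in np.arange(-.1,.1,.01)])])
```

```text
[568.7 -62.4  36.2] [0.8 5.4 4.7]
t8 [132, 131, 58, 49, 50, 136, 137, 137, 137, 135, 135, 128, 153, 120, 136, 125, 152, 160, 124, 131]
t11 [53, 81, 109, 106, 104, 112, 143, 123, 40, 47, 74, 153, 145, 113, 142, 154, 112, 149, 145, 129]
```

The knob has moved to feeder x ≈ −10, so the follower has closed on the row. Raising the arm and checking.

Request:
{"op": "jog_arm", "data": {
  "commands": [
    [0,0,0,0,0,20,0],
    [0,0,0,0,0,40,0],
    [0,0,0,0,0,40,0],
    [0,0,0,0,-30,30,0],
    [0,0,0,0,-35,0,0],
    [0,0,0,0,-35,0,0],
    [0,0,0,0,0,0,0],
    [0,0,0,0,0,0,0],
    [0,0,0,0,0,0,0]
  ]
}}

```text
time_s: 22.02
position: [0.567, -0.1626, 0.1637]
tcp_rot: [[0.999, 0.038, -0.001], [0.038, -0.999, 0.001], [-0.001, -0.001, -1.0]]
wrist_force: [-0.4, -0.7, -0.6]
width: 0.0003
finger_force: 0.0
```

Run:
```python
from h import *
s=snap('wrist','w12');o=sensors.get_obs(); r=lambda x:np.round(np.array(x)*1000,1)
print(r(o['position']),o['wrist_force'].round(1),o['time_s'])
xs=np.arange(-.04,.115,.005)
for y in(-.013,-.011,0,.011,.013): print(y,[round(float(pts(s,[proj(s,fw(x,y,.024))[0]])[0][2]*1000)) for x in xs])
g=cv2.cvtColor(s['p'],cv2.COLOR_RGB2GRAY);X=np.arange(-.02,.11,.0025)
print([(round(x*1000),int(g[int(v),int(u)])) for x,(u,v) in zip(X,proj(s,[fw(x,0,.024) for x in X]))])
print('tab z',[r(pts(s,[proj(s,fw(x,0,.03))[0]])[0][2]) for x in(-.2,-.19,-.18)])
```

```text
[ 567.  -162.1  163.7] [-0.7  0.  -0.4] 22.0667
-0.013 [8, 8, 7, 8, 28, 25, 57, 62, 63, 63, 63, 25, 23, 24, 8, 7, 7, 23, 23, 8, 8, 8, 15, 24, 24, 24, 8, 8, 8, 23, 23]
-0.011 [22, 22, 21, 22, 28, 25, 59, 64, 64, 65, 64, 24, 23, 23, 24, 6, 25, 25, 23, 25, 9, 16, 24, 25, 24, 24, 25, 8, 24, 25, 24]
0 [20, 24, 23, 12, 27, 42, 57, 62, 62, 62, 58, 9, 8, 16, 24, 23, 24, 9, 8, 18, 23, 24, 25, 7, 10, 20, 24, 24, 25, 7, 14]
0.011 [21, 21, 22, 22, 27, 26, 27, 27, 26, 22, 23, 23, 24, 23, 23, 18, 23, 23, 24, 24, 21, 19, 22, 24, 24, 25, 16, 22, 24, 24, 24]
0.013 [22, 23, 21, 21, 27, 26, 27, 27, 22, 8, 17, 25, 25, 23, 7, 12, 19, 23, 25, 25, 10, 11, 17, 23, 24, 7, 12, 18, 24, 24, 25]
[(-20, 22), (-18, 25), (-15, 17), (-13, 19), (-10, 19), (-8, 17), (-5, 20), (-3, 26), (0, 21), (2, 20), (5, 18), (7, 3), (10, 193), (12, 80), (15, 89), (17, 89), (20, 93), (22, 93), (25, 98), (27, 79), (30, 191), (32, 192), (35, 188), (37, 191), (40, 198), (42, 87), (45, 88), (47, 95), (50, 96), (52, 97), (55, 95), (57, 134), (60, 188), (62, 188), (65, 177), (67, 186), (70, 148), (72, 86), (75, 90), (77, 59), (80, 94), (82, 94), (85, 92), (87, 129), (90, 188), (92, 195), (95, 154), (97, 185), (100, 187), (102, 47), (105, 59), (107, 99)]
tab z [np.float64(29.9), np.float64(30.2), np.float64(30.5)]
```

The holes sit 30 mm apart, centred at about x = 19.5, 49.5 and 79.5. The nut tops are at about 24 mm (flat), the tab is back at 30 mm and the row is tight, so I'm handing in.

```bash
python3 -c "
from h import *
print(job.finish_job())"
```

```text
the job is handed in; nothing more can be done
None
```

The feeder is refilled and the job handed in at about 22 s of the 72 s allowed. By camera and depth, the three large nuts lie flat in a tight row behind the first nut, the follower has closed on them and the catch is back at rest, but I didn't get the judge's result back.

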